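# Mark the third bay and push the eraser home

### The arm

A 6-joint arm with a two-finger parallel gripper is mounted at the origin on a cart in front of the work surface, level with it; the furniture and walls round the work are solid. World frame = base frame: x ahead of the robot, y to its left, z up, the work surface at z = 0. Lengths are in mm, angles in rad, forces in N, time in s.
With the tool pointing down it reaches from about 350 to 975 mm from the base axis. Payload 7.1 kg.
Tool frame: the origin (TCP) lies midway between the tips of the shut fingers; the grasp point (between the pads) lies 19 mm behind it (ctrl.grasp_offset is the distance from the TCP to the grasp point, in mm); z points along the fingers, y is the line along which they close (so a half turn about z gives the same grasp; the last joint's range is limited). The gripper opens to 88 mm and grips with 3 to 60 N. Pads are 20 mm wide; open, the fingers measure 115 mm over their backs; the gripper's body (75 mm by 178 mm) begins 61 mm behind the grasp point.
Start: joints at [1.231, 0.423, 1.63, -0, 1.089, -0.019], TCP at [197.047, 593.108, 222.675] pointing down, gripper open.
Joint ranges: [-3, 3], [-0.9, 2.11], [0.09, 2.58], [-1.31, 4.45], [0.11, 2.69], [-2.54, 2.54]. Speed limits (rad/s): [2.39, 2.39, 3.01, 3.14, 3.14, 3.14].

### API

Orientations are given as a rotation vector (axis times angle).
In Python, from workcell import ctrl gives the robot as it stands. The module is installed in compiled form; this text tells all that it offers.
- The arm moves only by the tool servo_tool, never from a script. Its argument "rows" is a list of rows, each a list of 7 numbers: the turn, a rotation vector about the tool's x, y, z as a fraction of full scale, then the shift along the tool's x, y, z as a fraction of full scale, then the finger opening in mm, from 0 to 87.8. A call has 1 to 10 rows; each row is the pose to reach, as a shift and turn from the pose commanded when the call began, along the tool's axes at that moment; what a row does not reach only later rows make up. Full scale, the value 1, is 20 cm for a shift and 1.5 rad for a turn. A row lasts 1/8 s, in which the tool goes at most 62.5 mm and 10.7 degrees, less where a joint would pass 70% of its speed; a pose out of reach is approached as far as the arm can. A call with a number of a shift or a turn outside -1 to 1 is refused whole. A call with a gripper value outside its range is refused whole. The fingers move at their own pace and stop on an object; the grip force is fixed at half the most. Time passes only in rows, so rows that repeat a pose let the fingers close. It gives the time, the measured TCP pose, the force, the opening and the grip force at its end, in the units of the state.
- ctrl.get_obs(): the state, without advancing time (a new reading comes with each control period).
- ctrl.get_image(name): name is "scene" or "side" or "wrist"; returns (picture, depth): 384x512x3 uint8, red, green, blue; 384x512 float32, mm along the optical axis (not along the pixel's ray), 0 where there is no reading.
- ctrl.camera_info(name): a dict with "intrinsics" (3x3 intrinsics, pixels), "R" (3x3) and "t" (3): a world point X has camera coordinates R X + t. Camera axes: x right, y down, z forward; pixel columns grow to the right and rows downward; lengths in mm; the calibration is good to about 2 mm. A picture is of the moment at which its call begins: read the wrist's pose just before it. camera_info takes no time and is no camera call; for the wrist camera it gives the pose at the moment of the call.
- ctrl.close_job(): hands the job in; it is judged then, once.
The state is a dict: "t": time; "qpos": joint angles; "qvel": joint speeds; "joint_torque": joint torques, N m; "ee_pos": TCP position; "orientation": TCP orientation; "ft_force": force on the tool from outside, world axes, zero at the start; "moment": the same for the moment, N m; "width": finger opening in mm; "grasp_force": force on a finger pad.
Only numpy, scipy, OpenCV 4.12 (cv2) and the standard library are available. Lean on these libraries where they do the work, as an engineer would, in place of code of your own. Each camera call takes 0.05 s, during which the arm holds its last target. There are 200 camera calls.

### The job

Run a fingertip along the rail of the desk organiser, counting the bays from the robot's left (count every bay, full or empty), and so push the sliding index rider along until it stands over the third bay. Then push the eraser over the desk into that third bay, end first, until it is fully home against the back wall. Only push things: the eraser must never be picked up or tipped, and the other things on the desk and in the bays are left where they are.

Things in the scene. Friction and masses are not known exactly. Their poses are not given: they have to be found in the camera images.
- rack: (all sizes here in mm) wooden desk organiser, fixed, six equal bays in a row, open to front and top, no floor. Origin on the desk, middle of the mouth line; x into the bays, y along the row to the left. Seven dividers 7 thick, 26 high, round-nosed, at y = 135, 90, 45, 0, -45, -90, -135 leave bays 38 wide, from x = 0 to the back wall's inner face at x = 52 (wall 8 thick, 26 high). Turned up to 0.2 rad
- rail_mid (a point): middle of the organiser's steel rail, 8 diameter, which runs level along the organiser's y above the back wall, axis 38 above the desk, at x = 56 in the organiser's frame; its two end posts (18 x 9, 44 high) are at y = +135 and -135
- rider (a joint): grey index rider sliding on the rail: 0 at the left end, growing to 0.236 m to the robot's right; it stands at y = 118 mm minus this value in the organiser's frame: over the middle of bay 3 at 0.0955. Starts over bay 1. Friction about 1 N, it stays where it is left
- rider_tab (a point): middle of the rider's upright tab, 59 above the desk, straight above the rail; the tab is 26 (across the rail) x 6 (along it) and stands from 47 to 68 above the desk. The sleeve below it, round the rail, is 20 x 16 (along the rail) x 18 high
- bay3 (a point): the third bay from the robot's left: point on the desk at the middle of the bay's back wall (inner face); axes as the organiser's. It is at x = 52, y = 22.5 in the organiser's frame. The bay is 38 wide and 52 deep, empty at the start
- eraser: block eraser in a card sleeve, 60 x 24 x 13, about 30 g, loose, flat on the desk before the organiser. Origin at the middle of its underside, x along its length. Starts up to 60 either side of the third bay's line, turned up to 0.25 rad from the organiser's x. Fully home, its centre is 30 in front of the back wall and 8 of it stand out of the bay
- sharpener: small metal pencil sharpener, 25 x 16 x 14, loose, lying in bay 1; origin under its middle; leave alone
- usb_stick: small memory stick, 56 x 18 x 8, loose, lying lengthwise in bay 5; origin under its middle; leave alone
- glue_stick: glue stick, 26 diameter x 76 high, standing loose on the left, behind the organiser's left end; leave alone
- stapler: stapler, 145 x 36 x 43, loose, near the front right of the free desk; leave alone
- mint_tin: small flat tin, 98 x 62 x 21, loose, at the front left; leave alone
- marker_1: marker pen, 124 x 13 x 14, loose, lying crosswise behind the organiser; leave alone

How it is judged (in metres and radians):
On the way, in this order (a step that is already met when the one before it is completed fails the run):
1. the rider stands over the third bay (value of joint rider between 0.0775 and 0.1135 m), for 0.3 s.
2. the eraser is home in the third bay (x of eraser in the frame of bay3 above -0.0355 m and y of eraser in the frame of bay3 between -0.012 and 0.012 m and height (world z) of eraser below 0.006 m), for 0.2 s.
At the end, for the whole second after the job is handed in: The rider's middle is between the two dividers of bay 3 (within 18 mm of the bay's middle line), and the eraser lies flat on the desk at rest in bay 3, its centre no more than 35.5 mm in front of the back wall (30 is touching) and within 12 mm of the bay's middle line (all of step 1 and all of step 2 and linear speed of eraser below 0.01 m/s).
It fails at once if the eraser is picked up or tipped (height (world z) of eraser above 0.012 m or angle between eraser's own z axis and vertical above 0.4 rad).
It fails at once if a thing in another bay is moved (more than 15 mm) (distance of any of sharpener, usb_stick from where it was at the start of the episode above 0.015 m).
It fails at once if another thing on the desk is moved (more than 15 mm) (distance of any of glue_stick, stapler, mint_tin, marker_1 from where it was at the start of the episode above 0.015 m).
It also fails if it takes over 54 s, if anything falls off the work surface, if the arm or the gripper's body presses on something with over 40 N, if the wrist force passes 120 N, or if a joint passes its speed limit or range.

## Working session

There is one attempt and no reset: what is moved stays moved. The work goes in short steps, Python scripts to look and compute and a tool call to move; the robot and the scene stay as the last step left them, time stands still between calls to the robot, and variables do not carry over. Pictures are saved under pics/ and viewed, at most 10 in all, crops included, and the job is handed in when it is done.

Besides the shell and the picture viewer there is one more tool, called by a JSON object that holds its "api" and its "payload". servo_tool: Moves the arm, as the interface text tells. Its arguments: {"type":"object","properties":{"rows":{"type":"array","items":{"type":"array","items":{"type":"number"}}}},"required":["rows"]}

```bash
mkdir -p pics; cat > h.py <<'E'
import numpy as np, cv2
from workcell import ctrl
def cam(n):
    i=ctrl.camera_info(n); return np.array(i["intrinsics"]),np.array(i["R"]),np.array(i["t"])
def ray(n,u,v,z,c=None):
    K,R,t=c or cam(n); C=-R.T@t; d=R.T@np.linalg.inv(K)@np.array([u,v,1.]); return C+d*(z-C[2])/d[2]
def cloud(n,D):
    K,R,t=cam(n); v,u=np.mgrid[:D.shape[0],:D.shape[1]]
    P=np.stack([(u-K[0,2])/K[0,0]*D,(v-K[1,2])/K[1,1]*D,D],-1); return (P-t)@R
def snap(n,f):
    im,D=ctrl.get_image(n); cv2.imwrite('pics/'+f+'.png',im[...,::-1]); np.save(f+'.npy',D); return im,D
E
python3 - <<'E'
from h import *
a,_=snap('scene','scene0'); b,_=snap('side','side0')
c,_=snap('wrist','wrist0')
for n in ('scene','side','wrist'):
    K,R,t=cam(n); print(n,-R.T@t,R[2],K[0,0])
o=ctrl.get_obs(); print(o['t'],o['ee_pos'],o['orientation'],o['ft_force'])
E
```

```text
scene [ 178.26307216 -586.49145239  883.12834726] [ 0.36189823  0.57680644 -0.73234145] 448.322148905381
side [546.4668389  824.39176383 420.86529509] [ 0.04308171 -0.91529623 -0.40047069] 347.3084206981299
wrist [118.2664632  620.64368723 385.22171246] [ 0.28724487 -0.0975161  -0.95288037] 289.9587555033593
0.15 [196.91455379 592.72765936 222.0914642 ] [-5.01774549e-01 -3.10104765e+00  1.79603909e-03] [-0.80912155  0.48323838  0.13807067]
```

View pics/scene0.png

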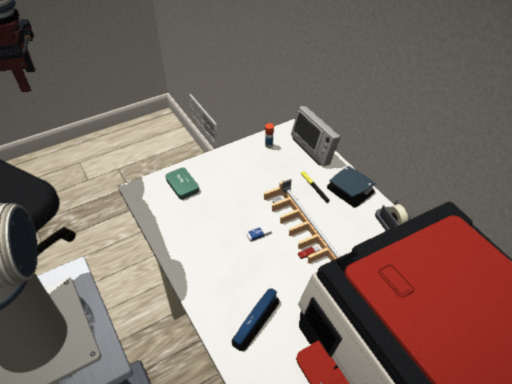

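View pics/side0.png

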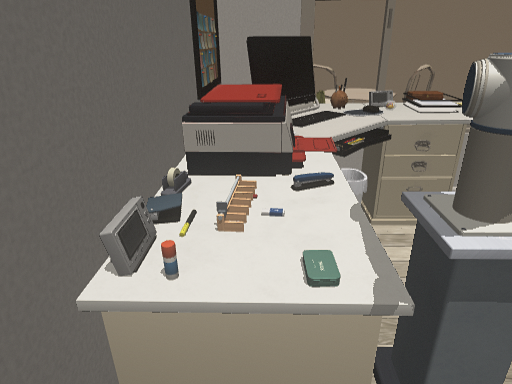

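The scene view shows the rack from pixel (272,192) to (325,258), the rider at (286,184) and the blue/white eraser at (258,234). The printer stands at the right. The side view agrees, with the rack at (240,203) and the eraser at (274,212).

```bash
python3 - <<'E'
from h import *
im=cv2.imread('pics/scene0.png'); D=np.load('scene0.npy'); P=cloud('scene',D)
hsv=cv2.cvtColor(im,cv2.COLOR_BGR2HSV); H,S,V=cv2.split(hsv)
roi=np.zeros(H.shape,bool); roi[175:270,240:345]=1
o=roi&(H<20)&(H>8)&(S>90)&(D>0); p=P[o]; print(o.sum(),p[:,2].min(),p[:,2].max())
top=p[(p[:,2]>20)&(p[:,2]<32)]
r=cv2.minAreaRect(top[:,:2].astype(np.float32)); print('rack top',r,cv2.boxPoints(r).tolist(),np.median(top[:,2]))
t=roi&(P[...,2]>44)&(P[...,2]<75)&(D>0)
print('high',P[t].round(0)[::3].tolist()[:40])
b=roi&(H>95)&(H<130)&(S>80); b[:, :240]=0; b[:,280:]=0; q=P[b]; print('eraser blue',b.sum(),cv2.minAreaRect(q[q[:,2]>7][:,:2].astype(np.float32)),q.mean(0))
c=np.array(cv2.imread('pics/scene0.png')[165:275,235:345]); cv2.imwrite('pics/c0.png',cv2.resize(c,None,fx=5,fy=5,interpolation=cv2.INTER_CUBIC))
print(P[234,300],)
for n,(u,v) in dict(tin=(182,182),stapler=(256,318),glue=(269,134),printer=(303,290),printer2=(330,265)).items(): print(n,P[v,u].round())
E
```

```text
1046 0.5543217901530153 208.48165386627372
rack top ((629.4036865234375, -39.79228210449219), (256.3091125488281, 56.264434814453125), 85.70462799072266) [[591.7518920898438, -165.47982788085938], [647.8583374023438, -169.6939239501953], [667.0554809570312, 85.895263671875], [610.9490356445312, 90.10935974121094]] 25.141919818819144
high [[676.0, 68.0, 68.0], [670.0, 68.0, 67.0], [676.0, 64.0, 68.0], [665.0, 92.0, 46.0], [672.0, 89.0, 44.0], [664.0, 64.0, 70.0], [672.0, 63.0, 67.0], [781.0, 23.0, 45.0], [800.0, 13.0, 44.0], [656.0, 70.0, 65.0], [660.0, 63.0, 70.0], [670.0, 63.0, 65.0], [776.0, 22.0, 45.0], [659.0, 87.0, 46.0], [654.0, 68.0, 64.0], [661.0, 64.0, 64.0], [670.0, 63.0, 61.0], [778.0, 15.0, 46.0], [655.0, 64.0, 64.0], [665.0, 64.0, 58.0], [672.0, 61.0, 58.0], [783.0, 9.0, 45.0], [655.0, 64.0, 60.0], [664.0, 63.0, 56.0], [674.0, 63.0, 51.0], [782.0, 4.0, 46.0], [653.0, 64.0, 57.0], [662.0, 64.0, 53.0], [671.0, 64.0, 48.0], [780.0, 1.0, 46.0], [792.0, -5.0, 45.0], [657.0, 62.0, 53.0], [668.0, 63.0, 47.0], [780.0, -3.0, 46.0], [655.0, 63.0, 50.0], [662.0, 59.0, 50.0], [670.0, 57.0, 47.0], [785.0, -10.0, 46.0], [657.0, 61.0, 47.0], [667.0, 57.0, 46.0]]
eraser blue 92 ((530.57470703125, -3.3911943435668945), (23.815654754638672, 30.500656127929688), 84.76849365234375) [529.54757581  -4.9994239   12.28369038]
[ 6.28117918e+02 -5.45104465e+01  2.39747971e-01]
tin [446. 242.  21.]
stapler [ 407. -210.   39.]
glue [732. 258.  55.]
printer [ 543. -189.    1.]
printer2 [ 528. -266.  208.]
```

View pics/c0.png

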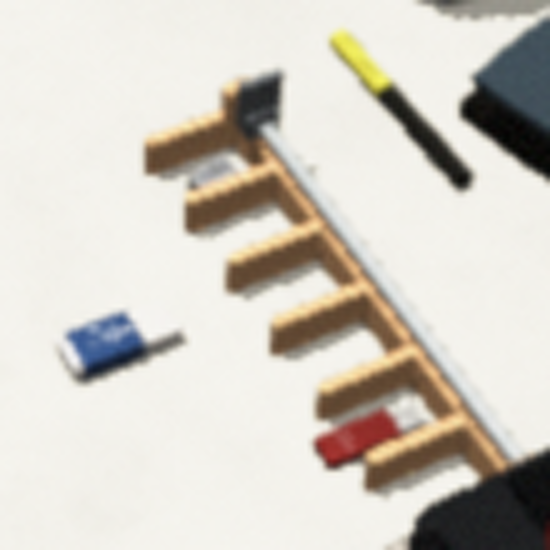

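The crop shows the dividers' tops running from (150,150) to (370,480), the rider at (260,100) over bay 1, and the eraser from (65,350) to (180,340). The rack is turned about -0.075 rad, with its origin near (600,-48). I'll go above the area for a close look.

{"api": "servo_tool", "payload": {"rows": [[0,0,0,-0.89,-0.71,0,0],[0,0,0,-0.89,-0.71,0,0],[0,0,0,-0.89,-0.71,0,0],[0,0,0,-0.89,-0.71,0,0],[0,0,0,-0.89,-0.71,0,0]]}}

```text
t: 0.78
ee_pos: [322.2, 400.2, 222.6]
orientation: [-0.507, -3.1, 0.001]
ft_force: [0.0, 0.4, 1.0]
width: 41.2
grasp_force: 0.0
```

{"api": "servo_tool", "payload": {"rows": [[0,0,0,-0.89,-0.71,0,0],[0,0,0,-0.89,-0.71,0,0],[0,0,0,-0.89,-0.71,0,0],[0,0,0,-0.89,-0.71,0,0],[0,0,0,-0.89,-0.71,0,0]]}}

```text
t: 1.4
ee_pos: [446.5, 210.5, 222.7]
orientation: [0.507, 3.1, 0.0]
ft_force: [-0.3, 0.4, -0.9]
width: 0.6
grasp_force: 0.0
```

{"api": "servo_tool", "payload": {"rows": [[0,0,-0.164,-0.89,-0.71,0,0],[0,0,-0.164,-0.89,-0.71,0,0],[0,0,-0.164,-0.89,-0.71,0,0],[0,0,-0.164,-0.89,-0.71,0,0],[0,0,-0.164,-0.89,-0.71,0,0],[0,0,-0.164,-0.89,-0.71,0,0]]}}

```text
t: 2.15
ee_pos: [568.9, 22.1, 222.3]
orientation: [-0.116, -3.138, -0.001]
ft_force: [0.7, -0.1, 0.1]
width: 0.4
grasp_force: 0.0
```

```bash
python3 - <<'E'
from h import *
from scipy.spatial.transform import Rotation as Ro
o=ctrl.get_obs(); print(o['t'],o['ee_pos'],Ro.from_rotvec(o['orientation']).as_matrix().round(3),o['width'])
c=cam('wrist'); np.savez('cw1.npz',K=c[0],R=c[1],t=c[2])
im,D=snap('wrist','w1'); im=im[...,::-1]
P=cloud('wrist',D)
hsv=cv2.cvtColor(np.ascontiguousarray(im),cv2.COLOR_BGR2HSV); H,S,V=cv2.split(hsv)
m=(H<20)&(H>8)&(S>90)&(D>0)&(P[...,2]>19)&(P[...,2]<32)
top=P[m]; r=cv2.minAreaRect(top[:,:2].astype(np.float32)); print('rack',m.sum(),r,cv2.boxPoints(r).round(1).tolist())
z=P[...,2]; X=P[...,0]; Y=P[...,1]
e=(z>7)&(z<20)&(X>470)&(X<595)&(Y>-100)&(Y<70)&(D>0); q=P[e]; print('eraser',e.sum(),cv2.minAreaRect(q[:,:2].astype(np.float32)),np.median(q,0))
t=(z>56)&(z<75)&(X>620)&(X<700)&(Y>-100)&(Y<120); print('tab',t.sum(),np.median(P[t],0) if t.any() else 0)
E
```

```text
2.15 [568.90769796  22.07519929 222.25576103] [[-0.997  0.074 -0.001]
 [ 0.074  0.997  0.001]
 [ 0.001  0.    -1.   ]] 0.44515439983504745
rack 2050 ((658.8685302734375, -86.51922607421875), (353.76727294921875, 333.884765625), 87.219482421875) [[483.5, -255.10000610351562], [817.0, -271.29998779296875], [834.2000122070312, 82.0999984741211], [500.70001220703125, 98.30000305175781]]
eraser 860 ((565.0924072265625, -30.339981079101562), (54.44455337524414, 134.62599182128906), 40.95232009887695) [537.66349795  -0.88685307  13.57148544]
tab 129 [662.63107249  65.50522365  68.19744398]
```

View pics/w1.png

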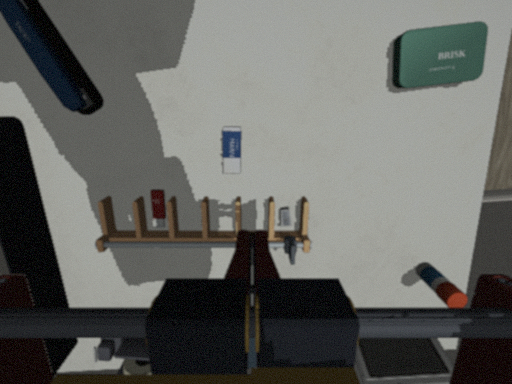

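The wrist view shows all seven dividers at u=304, 270, 237, 205, 171, 138 and 105 (v≈215). Bay 3 lies between u=237 and 205, the rider is at (289,243), and the eraser runs from (231,126) to (232,175). Next I'll refine the numbers.

```bash
python3 - <<'E'
from h import *
z=np.load('cw1.npz'); c=(z['K'],z['R'],z['t'])
im=cv2.imread('pics/w1.png'); D=np.load('w1.npy'); P=cloud('wrist',D)
H,S,V=cv2.split(cv2.cvtColor(im,cv2.COLOR_BGR2HSV))
m=(H<22)&(H>5)&(S>80); m[:190]=0; m[252:]=0; m[:,:90]=0; m[:,320:]=0
# rack: dividers' columns at two rows; top plane z=26
for v in (205,215,225):
    u=np.where(m[v])[0]; g=np.split(u,np.where(np.diff(u)>6)[0]+1)
    print(v,[ray('w',k.mean(),v,26,c)[:2].round(1).tolist() for k in g if len(k)>2])
q=P[m&(P[...,2]>21)&(P[...,2]<32)]; r=cv2.minAreaRect(q[:,:2].astype(np.float32)); print('rack',r)
print('front left div nose',[ray('w',u,v,26,c)[:2].round(1).tolist() for u,v in ((305,197),(237,197),(205,197),(106,197))])
e=(P[...,2]>6)&(P[...,2]<22)&(D>0); e[:115]=0;e[185:]=0;e[:,:210]=0;e[:,255:]=0
cn,_=cv2.findContours(e.astype(np.uint8),cv2.RETR_EXTERNAL,cv2.CHAIN_APPROX_NONE); k=max(cn,key=cv2.contourArea)[:,0]
w=np.array([ray('w',a,b,13,c)[:2] for a,b in k],np.float32); print('eraser',cv2.minAreaRect(w),cv2.boxPoints(cv2.minAreaRect(w)).tolist(),k.min(0),k.max(0))
E
```

```text
205 [[596.9, -172.7], [600.2, -128.9], [603.4, -86.8], [606.8, -41.8], [610.0, 1.4], [613.4, 45.2], [616.6, 87.8]]
215 [[610.8, -174.7], [614.1, -130.9], [617.5, -86.6], [620.8, -42.9], [624.1, 0.8], [627.4, 44.4], [630.6, 87.4]]
225 [[625.2, -174.5], [628.5, -131.0], [631.8, -88.2], [635.1, -44.0], [638.4, -0.5], [641.7, 43.6], [645.0, 87.1]]
rack ((629.70361328125, -45.2484130859375), (275.1130065917969, 58.47211837768555), 85.6288070678711)
front left div nose [[605.7, 89.9], [599.0, 1.7], [595.9, -39.8], [586.2, -168.2]]
eraser ((538.9583740234375, -1.2532978057861328), (23.247480392456055, 59.000526428222656), 84.97212982177734) [[508.55291748046875, -10.246899604797363], [567.326416015625, -15.417723655700684], [569.3638305664062, 7.740303993225098], [510.59033203125, 12.911128044128418]] [222 126] [240 172]
```

{"api": "servo_tool", "payload": {"rows": [[0,0,0,-0.46,0.435,0.3,0],[0,0,0,-0.46,0.435,0.3,0],[0,0,0,-0.46,0.435,0.55,0],[0,0,0,-0.46,0.435,0.835,0],[0,0,0,-0.46,0.435,0.835,0],[0,0,0,-0.46,0.435,0.835,0]]}}

```text
t: 2.95
ee_pos: [668.4, 101.5, 57.6]
orientation: [0.116, 3.138, 0.001]
ft_force: [-0.3, -0.0, 0.8]
width: 0.4
grasp_force: 0.0
```

```bash
python3 - <<'E'
from h import *
im,D=snap('scene','s1'); P=cloud('scene',D); c=im[165:275,235:345,::-1]
cv2.imwrite('pics/c1.png',cv2.resize(c,None,fx=5,fy=5,interpolation=cv2.INTER_CUBIC))
E
```

```text
(no output)
```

View pics/c1.png

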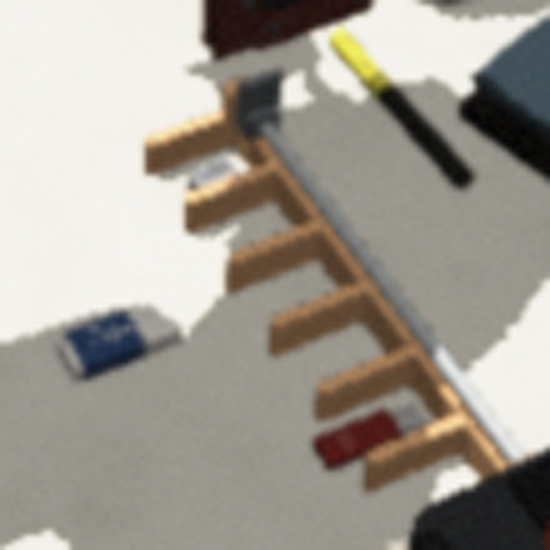

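The rider at (260,100) is untouched and the finger is to the left of it. Now I'll push.

{"api": "servo_tool", "payload": {"rows": [[0,0,0,0,-0.07,0,0],[0,0,0,0,-0.14,0,0],[0,0,0,0,-0.21,0,0],[0,0,0,0,-0.28,0,0],[0,0,0,0,-0.35,0,0],[0,0,0,0,-0.4,0,0],[0,0,0,0,-0.4,0,0]]}}

```text
t: 3.88
ee_pos: [661.4, 19.5, 55.4]
orientation: [-0.119, -3.139, 0.0]
ft_force: [-0.6, 0.2, -0.0]
width: 0.4
grasp_force: 0.0
```

```bash
python3 - <<'E'
from h import *
print(ctrl.get_obs()['ee_pos'],ctrl.get_obs()['ft_force'])
c=cam('side');im,D=snap('side','d1');P=cloud('side',D)
im,D=snap('scene','s2'); P=cloud('scene',D); c=im[165:275,235:345,::-1]
o=np.array([600,-43.4]);a=-.0755;Rr=np.array([[np.cos(a),np.sin(a)],[-np.sin(a),np.cos(a)]])
L=(P[...,:2]-o)@Rr.T
hsv=cv2.cvtColor(im,cv2.COLOR_RGB2HSV)
t=(P[...,2]>49)&(P[...,2]<66)&(abs(L[...,0]-56)<18)&(abs(L[...,1])<130)
for l,z,h in list(zip(L[t],P[t][:,2],hsv[t]))[::4]: print(l.round(),z.round(),h)
E
```

```text
[661.36718993  19.52773782  55.39240962] [-0.60231728  0.22974978 -0.03590604]
[47. 75.] 64.0 [ 2 89 43]
[47. 71.] 61.0 [  2 124  33]
[44. 61.] 65.0 [ 3 64 44]
[45. 56.] 65.0 [ 8 20 50]
[55. 50.] 66.0 [110  16  48]
[44. 56.] 62.0 [ 0 16 47]
[57. 52.] 59.0 [110  18  43]
[71. 54.] 51.0 [12 33 78]
[53. 55.] 55.0 [105  25  41]
[63. 52.] 52.0 [90 11 45]
[49. 52.] 56.0 [110  17  44]
[60. 51.] 52.0 [105  12  41]
[62. 49.] 49.0 [80 10 75]
```

The tab stands at y≈54 in the rack frame and the TCP at 67, so about 31 mm remain.

{"api": "servo_tool", "payload": {"rows": [[0,0,0,0,-0.05,0,0],[0,0,0,0,-0.09,0,0],[0,0,0,0,-0.13,0,0],[0,0,0,0,-0.15,0,0],[0,0,0,0,-0.155,0,0],[0,0,0,0,-0.155,0,0],[0,0,0,0,-0.155,0,0]]}}

```text
t: 4.85
ee_pos: [659.6, -10.3, 55.8]
orientation: [0.117, 3.139, -0.0]
ft_force: [0.0, -0.2, 0.3]
width: 0.4
grasp_force: 0.0
```

{"api": "servo_tool", "payload": {"rows": [[0,0,0,0,0.08,0,0],[0,0,0,0,0.08,-0.5,0],[0,0,0,0,0.08,-0.83,0],[0,0,0,0.8,0.08,-0.83,0],[0,0,0,0.8,0.08,-0.83,0],[0,0,0,0.8,0.08,-0.83,0],[0,0,0,0.8,0.08,-0.83,0],[0,0,0,0.8,0.08,-0.83,0]]}}

```text
t: 5.85
ee_pos: [502.2, 18.1, 222.1]
orientation: [0.116, 3.138, 0.0]
ft_force: [0.3, 0.3, 1.3]
width: 0.4
grasp_force: 0.0
```

```bash
cat > m.py <<'E'
from h import *
import sys
f=sys.argv[1]; o=ctrl.get_obs(); print(o['t'],o['ee_pos'].round(1) if hasattr(o['ee_pos'],'round') else o['ee_pos'],o['orientation'])
c=cam('wrist'); im,D=snap('wrist',f); P=cloud('wrist',D)
H,S,V=cv2.split(cv2.cvtColor(im,cv2.COLOR_RGB2HSV))
m=((H<22)&(H>5)&(S>80)&(P[...,2]>20)&(P[...,2]<32)&(P[...,0]>560)&(P[...,0]<700)&(P[...,1]>-190)&(P[...,1]<110)).astype(np.uint8)
cn,_=cv2.findContours(m,cv2.RETR_EXTERNAL,cv2.CHAIN_APPROX_NONE)
q=P[m>0]; print('rack',cv2.minAreaRect(q[:,:2].astype(np.float32)))
e=((P[...,2]>6)&(P[...,2]<20)&(P[...,0]>470)&(P[...,0]<600)&(P[...,1]>-90)&(P[...,1]<60)&~((H<22)&(H>5)&(S>80))).astype(np.uint8)
cn,_=cv2.findContours(e,cv2.RETR_EXTERNAL,cv2.CHAIN_APPROX_NONE)
for k in cn:
    if cv2.contourArea(k)<150: continue
    w=np.array([ray('w',a,b,13,c)[:2] for a,b in k[:,0]],np.float32); print('eraser',cv2.minAreaRect(w),np.median(P[e>0],0))
t=(P[...,2]>60)&(P[...,2]<75)&(abs(P[...,0]-660)<25)&(abs(P[...,1]+25)<60)
print('tab',t.sum(),np.median(P[t],0))
for v in range(0,384):
    r=m[v]; u=np.where(r)[0]
    g=[k for k in np.split(u,np.where(np.diff(u)>6)[0]+1) if len(k)>2]
    if len(g)>=6 and v%6==0: print(v,[ray('w',k.mean(),v,26,c)[:2].round(1).tolist() for k in g])
E
python3 m.py w2
```

```text
5.85 [502.2  18.1 222.1] [1.16416401e-01 3.13765153e+00 1.75775308e-04]
rack ((629.8377075195312, -45.736328125), (274.6746520996094, 59.76191329956055), 85.97467803955078)
eraser ((538.5581665039062, -1.531484603881836), (23.096899032592773, 60.99335861206055), 85.37873077392578) [537.52678561  -1.41150955  13.09847941]
tab 0 [nan nan nan]
246 [[590.8, -174.8], [594.2, -130.2], [597.5, -86.3], [600.9, -41.7], [607.5, 45.4], [610.7, 88.6]]
252 [[599.9, -176.8], [603.3, -131.9], [606.7, -87.7], [610.1, -42.8], [616.7, 44.9], [620.0, 89.1]]
258 [[609.3, -176.7], [612.6, -133.6], [616.0, -88.4], [619.4, -43.9], [626.0, 43.8], [629.4, 88.3]]
264 [[618.7, -178.1], [622.1, -133.2], [625.4, -89.8], [628.9, -44.3], [635.5, 44.0], [638.9, 88.1]]
  return _methods._mean(a, axis=axis, dtype=dtype,
  ret = um.true_divide(
```

View pics/w2.png

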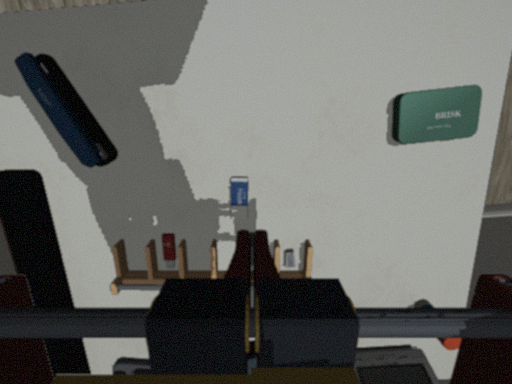

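The rider has gone under the gripper in this view, and the eraser is still at (239,192). In the rack frame the eraser is at x=-64, y=+37, almost parallel, so it needs a 14.5 mm push sideways. I'll lower the finger to its left.

{"api": "servo_tool", "payload": {"rows": [[0,0,0,-0.19,0.105,0.25,0],[0,0,0,-0.19,0.105,0.5,0],[0,0,0,-0.19,0.105,0.75,0],[0,0,0,-0.19,0.105,0.98,0],[0,0,0,-0.19,0.105,0.98,0],[0,0,0,-0.19,0.105,0.98,0]]}}

```text
t: 6.65
ee_pos: [541.7, 35.7, 26.3]
orientation: [0.118, 3.139, 0.0]
ft_force: [-0.7, -0.3, 1.1]
width: 0.2
grasp_force: 0.0
```

```bash
cat > r.py <<'E'
from h import *
import sys
o0=np.array([600,-43.3]);A=np.array([[.9972,-.0754],[.0754,.9972]])
o=ctrl.get_obs(); e=np.array(o['ee_pos']); print('t',round(o['t'],2),'tcp rack',(A@(e[:2]-o0)).round(1),e[2].round(1),np.round(o['ft_force'],1))
im,D=snap('scene',sys.argv[1]); P=cloud('scene',D); L=(P[...,:2]-o0)@A.T
cv2.imwrite('pics/c_'+sys.argv[1]+'.png',cv2.resize(im[165:275,235:345,::-1],None,fx=5,fy=5,interpolation=cv2.INTER_CUBIC))
H,S,V=cv2.split(cv2.cvtColor(im,cv2.COLOR_RGB2HSV))
b=(H>105)&(H<125)&(S>110)&(L[...,0]>-110)&(L[...,0]<40)&(abs(L[...,1]-25)<70)&(P[...,2]>9)&(P[...,2]<18)
if b.sum()>5: print('blue',b.sum(),np.median(L[b],0).round(1),cv2.minAreaRect(L[b].astype(np.float32)))
t=(P[...,2]>52)&(P[...,2]<67)&(abs(L[...,0]-56)<12)&(abs(L[...,1]-30)<50)&(S<60)
if t.any(): print('tab',t.sum(),np.percentile(L[t],[10,50,90],axis=0).round(1).tolist())
E
python3 r.py s3
```

```text
t 6.65 tcp rack [-64.1  74.4] 26.3 [-0.7 -0.3  1.1]
blue 58 [-77.1  31.3] ((-72.82691955566406, 34.10502243041992), (20.005632400512695, 27.276042938232422), 88.04075622558594)
tab 35 [[45.3, 21.5], [54.7, 22.8], [65.0, 25.4]]
```

View pics/c_s3.png

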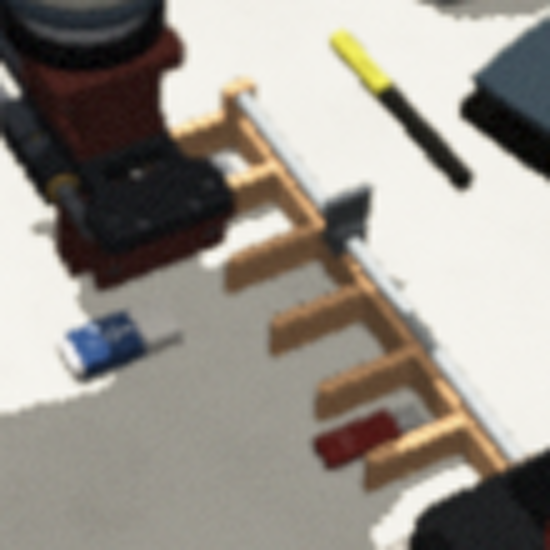

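The rider stands over bay 3 with its tab at rack y≈24, and the finger hovers to the left of the eraser. I'll lower it and push sideways gently.

{"api": "servo_tool", "payload": {"rows": [[0,0,0,0,0,0.1,0],[0,0,0,0,0,0.1,0],[0,0,0,0,-0.03,0.1,0],[0,0,0,0,-0.06,0.1,0],[0,0,0,0,-0.085,0.1,0],[0,0,0,0,-0.105,0.1,0],[0,0,0,0,-0.12,0.1,0],[0,0,0,0,-0.13,0.1,0],[0,0,0,0,-0.133,0.1,0],[0,0,0,0,-0.133,0.1,0]]}}

```text
t: 7.95
ee_pos: [538.5, 9.2, 5.6]
orientation: [-0.117, -3.139, 0.0]
ft_force: [-0.0, -0.2, -0.9]
width: 0.3
grasp_force: 0.0
```

{"api": "servo_tool", "payload": {"rows": [[0,0,0,0,0.06,0,0],[0,0,0,0,0.06,-0.3,0],[0,0,0,0.2,0.06,-0.6,0],[0,0,0,0.4,0.06,-0.9,0],[0,0,0,0.6,0.06,-0.9,0],[0,0,0,0.6,0.06,-0.9,0],[0,0,0,0.6,0.06,-0.9,0]]}}

```text
t: 8.82
ee_pos: [420.7, 30.5, 185.9]
orientation: [0.117, 3.138, 0.0]
ft_force: [0.4, 0.3, 1.1]
width: -0.0
grasp_force: 0.0
```

```bash
python3 m.py w3 2>/dev/null; python3 r.py s4
```

```text
8.825 [420.7  30.5 185.9] [1.16568002e-01 3.13788919e+00 2.13992883e-04]
rack ((646.6302490234375, -83.64418029785156), (201.7265625, 19.66653060913086), 85.6700668334961)
eraser ((530.160400390625, -11.29749870300293), (21.934314727783203, 49.535850524902344), 83.5703125) [523.06159804 -13.87020663  13.16914029]
tab 0 [nan nan nan]
t 8.88 tcp rack [-184.2   60. ] 185.6 [0.1 0.7 0.1]
blue 62 [-76.2  20.5] ((-73.16631317138672, 24.857624053955078), (22.64262580871582, 28.78386688232422), 85.03107452392578)
tab 37 [[45.0, 21.4], [53.6, 22.5], [65.2, 25.5]]
```

The eraser stands about 4 mm left of the line, because the fingertip is narrower at its tip. I'll push once more to take up that rest.

{"api": "servo_tool", "payload": {"rows": [[0,0,0,-0.3,0.01,0.2,0],[0,0,0,-0.6,0.01,0.5,0],[0,0,0,-0.6,0.01,0.75,0],[0,0,0,-0.6,0.01,0.9,0],[0,0,0,-0.6,0.01,0.9,0],[0,0,0,-0.6,-0.03,0.9,0],[0,0,0,-0.6,-0.055,0.9,0],[0,0,0,-0.6,-0.075,0.9,0],[0,0,0,-0.6,-0.083,0.9,0],[0,0,0,-0.6,-0.083,0.9,0]]}}

```text
t: 10.18
ee_pos: [538.3, 4.4, 5.9]
orientation: [0.118, 3.139, 0.0]
ft_force: [-0.1, -0.8, -1.0]
width: 0.8
grasp_force: 0.0
```

{"api": "servo_tool", "payload": {"rows": [[0,0,0,0,0.1,0,0],[0,0,0,0,0.1,-0.3,0],[0,0,0,-0.14,0.1,-0.6,0],[0,0,0,-0.14,0.1,-0.9,0],[0,0,0,-0.14,0.1,-1,0],[0,0,0,-0.14,0.1,-1,0],[0,0,0,-0.14,0.1,-1,0]]}}

```text
t: 11.05
ee_pos: [566.7, 23.1, 204.4]
orientation: [-0.116, -3.137, 0.0]
ft_force: [-0.7, -0.1, -0.6]
width: 0.3
grasp_force: 0.0
```

```bash
python3 m.py w4 2>/dev/null; python3 r.py s5
```

```text
11.05 [566.7  23.1 204.4] [-1.16381005e-01 -3.13739554e+00  8.83138261e-05]
rack ((629.5269775390625, -45.735992431640625), (274.945556640625, 58.43449401855469), 85.71141815185547)
eraser ((537.6928100585938, -15.727258682250977), (23.336774826049805, 59.40033721923828), 84.19417572021484) [535.92003998 -15.54283327  13.08344751]
tab 127 [655.67642957 -21.66819931  67.97907226]
210 [[594.5, -176.4], [597.9, -131.3], [601.3, -86.9], [604.6, -42.5], [608.0, 1.9], [611.3, 45.7], [614.7, 90.1]]
216 [[602.6, -176.8], [605.9, -132.3], [609.3, -88.2], [612.7, -43.5], [616.0, 1.2], [619.3, 44.6], [622.7, 89.3]]
222 [[610.7, -177.7], [614.1, -132.7], [617.5, -88.3], [620.8, -44.0], [624.2, 0.4], [627.5, 44.1], [630.9, 89.1]]
228 [[619.0, -177.8], [622.3, -133.7], [625.7, -89.0], [629.1, -44.4], [632.5, 0.3], [635.7, 43.7], [639.1, 87.7]]
234 [[627.4, -177.8], [630.7, -134.8], [634.1, -89.8], [637.4, -45.4], [644.1, 43.2], [647.5, 87.5]]
240 [[635.9, -179.2], [639.1, -135.8], [642.6, -90.5], [645.9, -46.5], [652.6, 42.7], [655.9, 86.7]]
t 11.1 tcp rack [-38.4  63.5] 204.0 [-0.4 -0.3 -0.4]
blue 62 [-74.5  17.2] ((-73.31502532958984, 21.005107879638672), (23.691648483276367, 27.282894134521484), 89.96369171142578)
tab 36 [[45.2, 21.4], [54.3, 22.9], [65.7, 25.8]]
```

View pics/w4.png

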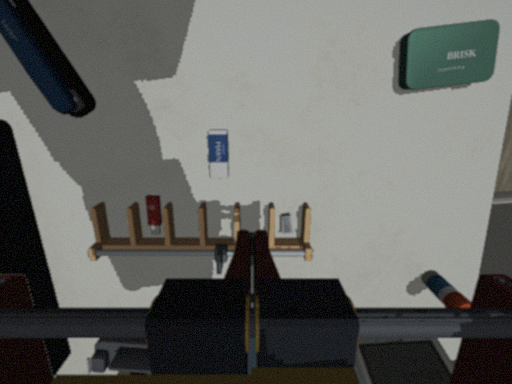

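The eraser now lies at rack (-64, 22.8), almost parallel, at pixel (218,153), and the rider at (221,255) is over bay 3. I'll go behind the eraser and push it in.

{"api": "servo_tool", "payload": {"rows": [[0,0,0,0.25,-0.1,0,0],[0,0,0,0.44,-0.205,0.2,0],[0,0,0,0.44,-0.205,0.45,0],[0,0,0,0.44,-0.205,0.7,0],[0,0,0,0.44,-0.205,0.9,0],[0,0,0,0.44,-0.205,0.99,0],[0,0,0,0.44,-0.205,0.99,0],[0,0,0,0.44,-0.205,0.99,0]]}}

```text
t: 12.15
ee_pos: [476.7, -11.9, 7.7]
orientation: [-0.118, -3.139, -0.0]
ft_force: [-0.2, 0.0, -0.2]
width: 0.4
grasp_force: 0.0
```

{"api": "servo_tool", "payload": {"rows": [[0,0,0,-0.06,0,0,0],[0,0,0,-0.11,0,0,0],[0,0,0,-0.16,0,0,0],[0,0,0,-0.2,0,0,0],[0,0,0,-0.24,0,0,0],[0,0,0,-0.28,0,0,0],[0,0,0,-0.3,0,0,0],[0,0,0,-0.3,0,0,0]]}}

```text
t: 13.15
ee_pos: [536.9, -16.4, 7.6]
orientation: [0.118, 3.139, 0.0]
ft_force: [0.4, -0.7, -0.4]
width: 0.4
grasp_force: 0.0
```

```bash
python3 r.py s6
```

```text
t 13.15 tcp rack [-65.   22.1] 7.6 [ 0.4 -0.7 -0.4]
tab 39 [[45.3, 21.1], [53.8, 22.8], [65.1, 25.7]]
```

View pics/c_s6.png

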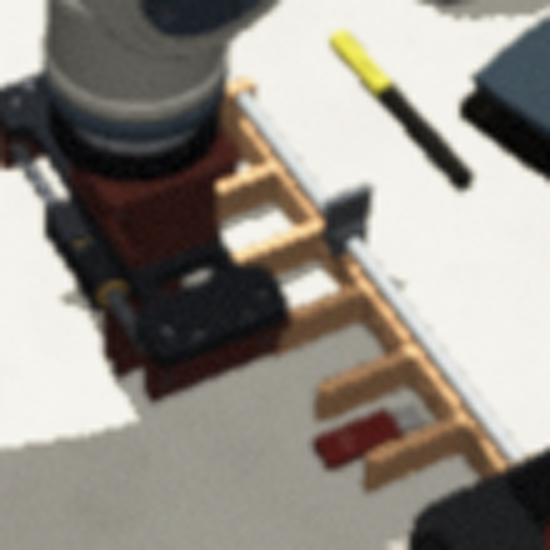

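The gripper hides the eraser in this view, and bay 3 at (330,280) looks clear. The eraser's front end should now be at the mouth, so I'll push on slowly and watch the force.

{"api": "servo_tool", "payload": {"rows": [[0,0,0,-0.03,0,0,0],[0,0,0,-0.06,0,0,0],[0,0,0,-0.09,0,0,0],[0,0,0,-0.12,0,0,0],[0,0,0,-0.15,0,0,0],[0,0,0,-0.17,0,0,0],[0,0,0,-0.19,0,0,0],[0,0,0,-0.2,0,0,0],[0,0,0,-0.21,0,0,0],[0,0,0,-0.21,0,0,0]]}}

```text
t: 14.45
ee_pos: [578.7, -19.5, 7.7]
orientation: [0.117, 3.139, -0.0]
ft_force: [-0.8, 0.1, -0.2]
width: 0.7
grasp_force: 0.0
```

{"api": "servo_tool", "payload": {"rows": [[0,0,0,-0.01,0,0,0],[0,0,0,-0.015,0,0,0],[0,0,0,-0.02,0,0,0],[0,0,0,-0.02,0,0,0]]}}

```text
t: 14.95
ee_pos: [582.6, -19.8, 7.7]
orientation: [0.117, 3.139, -0.0]
ft_force: [-0.1, 0.2, 0.2]
width: 0.5
grasp_force: 0.0
```

{"api": "servo_tool", "payload": {"rows": [[0,0,0,-0.007,0,0,0],[0,0,0,-0.014,0,0,0],[0,0,0,-0.014,0,0,0]]}}

```text
t: 15.32
ee_pos: [582.9, -19.9, 7.4]
orientation: [-0.117, -3.134, -0.0]
ft_force: [-6.8, -0.2, 6.2]
width: 0.7
grasp_force: 3.7
```

{"api": "servo_tool", "payload": {"rows": [[0,0,0,-0.007,0,0,0],[0,0,0,-0.014,0,0,0],[0,0,0,-0.014,0,0,0]]}}

```text
t: 15.7
ee_pos: [582.9, -19.9, 7.1]
orientation: [-0.117, -3.129, -0.0]
ft_force: [-14.0, 2.0, 12.0]
width: 0.4
grasp_force: 7.1
```

The force has risen to 14 N and the TCP has stopped, so the eraser is against the wall. I'll back off, lift and check.

{"api": "servo_tool", "payload": {"rows": [[0,0,0,0.05,0,0,0],[0,0,0,0.15,0,0,0],[0,0,0,0.3,0,-0.3,0],[0,0,0,0.3,0.2,-0.6,0],[0,0,0,0.1,0.4,-0.9,0],[0,0,0,0.1,0.4,-1,0],[0,0,0,0.1,0.4,-1,0],[0,0,0,0.1,0.4,-1,0]]}}

```text
t: 16.7
ee_pos: [573.4, 60.9, 206.9]
orientation: [-0.117, -3.139, 0.0]
ft_force: [0.3, -0.4, -0.0]
width: 0.4
grasp_force: 0.0
```

```bash
python3 r.py s7; python3 - <<'E'
from h import *
o0=np.array([600,-43.3]);A=np.array([[.9972,-.0754],[.0754,.9972]])
im,D=snap('wrist','w5'); P=cloud('wrist',D); L=(P[...,:2]-o0)@A.T
H,S,V=cv2.split(cv2.cvtColor(im,cv2.COLOR_RGB2HSV))
e=(P[...,2]>7)&(P[...,2]<19)&(L[...,0]>-40)&(L[...,0]<50)&(abs(L[...,1]-22)<18)&~((H<22)&(H>5)&(S>80))
print(e.sum(),cv2.minAreaRect(L[e].astype(np.float32)),np.median(P[e][:,2]))
cv2.imwrite('pics/c_w5.png',cv2.resize(im[120:280,80:330,::-1],None,fx=3,fy=3,interpolation=cv2.INTER_CUBIC))
E
```

```text
t 16.7 tcp rack [-34.4 101.9] 206.9 [ 0.3 -0.4 -0. ]
blue 31 [ 4.8 19.2] ((13.552443504333496, 20.742576599121094), (22.740497589111328, 28.801427841186523), 87.62287139892578)
tab 38 [[45.8, 21.3], [54.1, 22.8], [64.2, 24.5]]
771 ((21.064733505249023, 22.616296768188477), (23.989574432373047, 57.80554962158203), 89.91401672363281) 13.152835599455234
```

View pics/c_w5.png

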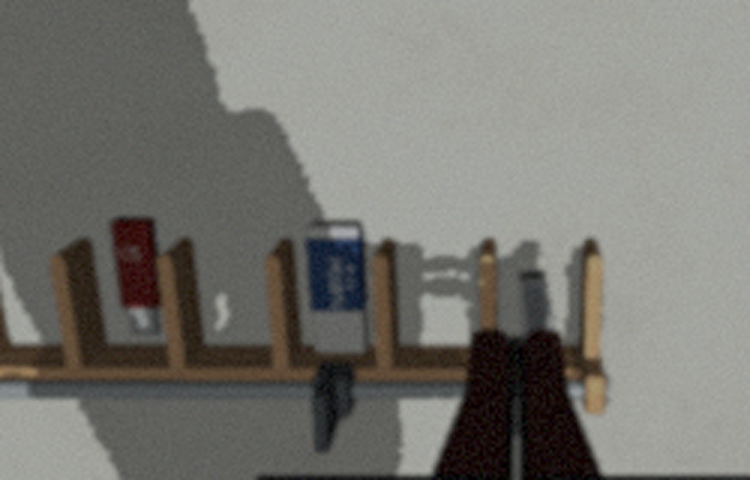

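The eraser, at (337,285), sits squarely in bay 3 against the back wall: its centre is at rack x≈21–22, y≈22.6. The rider at (330,390) is over the same bay, and the neighbouring bays are undisturbed.

```bash
python3 -c "
from workcell import ctrl
print(ctrl.close_job())"
```

```text
the job is handed in; nothing more can be done
None
```

The job is handed in: my last check showed the rider over bay 3 and the eraser flat and home against that bay's back wall, but the hand-in returned no verdict.

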